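# Retrieve a slide carrier from the drying housing with a hooked pick

### The arm

A 6-joint arm with a two-finger parallel gripper is mounted at the origin on a cart in front of the work surface, level with it; the furniture and walls round the work are solid. World frame = base frame: x ahead of the robot, y to its left, z up, the work surface at z = 0. Lengths are in m, angles in rad, forces in N, time in s.
With the tool pointing down it reaches from about 0.225 to 0.875 m from the base axis. Payload 3.4 kg.
Tool frame: the origin (TCP) lies midway between the tips of the shut fingers; the grasp point (between the pads) lies 19 mm behind it (manip.grasp_offset is the distance from the TCP to the grasp point, in m); x points along the fingers, y is the direction in which the jaws open and shut, and the axes are right-handed (so a half turn about x gives the same grasp; the last joint's range is limited). The gripper opens to 85 mm and grips with 20 to 120 N. Pads are 22 mm wide; open, the fingers measure 114 mm over their backs; the gripper's body (76 mm by 85 mm) begins 54 mm behind the grasp point. The pads swing forward as they close: fully open they stand 13 mm farther back than shut.
Start: joints at [-1.398, 0.276, 1.505, -0, 1.361, -0.121], TCP at [0.167, -0.55, 0.231] pointing down, gripper open.
Joint ranges: [-2.89, 2.89], [-0.75, 2.08], [0.22, 2.7], [-1.18, 4.32], [0.11, 2.71], [-2.7, 2.7]. Speed limits (rad/s): [2.57, 2.57, 3.14, 3.14, 3.14, 3.14].

### API

Orientations are given as a unit quaternion [w, x, y, z].
In Python, from rig import manip gives the robot as it stands.
- The arm moves only by the shell command python3 -m creep 'ROWS' [OPENING] [FORCE]. ROWS is a JSON object of lists of equal length, an entry for each row: "delta_pos": the shift along the tool's x, y, z in cm, a list of three; "dr": the turn, a rotation vector about the tool's x, y, z in rad, a list of three. In form: {"delta_pos": [[dx, dy, dz], ...], "dr": [[rx, ry, rz], ...]}. A call has 1 to 10 rows; each row is the pose to reach, as a shift and turn from the pose commanded when the call began, along the tool's axes at that moment; what a row does not reach only later rows make up. A row lasts 1/10 s, in which the tool goes at most 50 mm and 8.59 degrees, less where a joint would pass 70% of its speed; a pose out of reach is approached as far as the arm can. A call with a gripper value outside its range is refused whole. OPENING is the opening, from -1 (shut) to 1 (fully open), set as the call begins (- or left out, the last holds). The fingers move at their own pace and stop on an object; FORCE is the grip in N (left out, the last holds). Time passes only in rows, so rows that repeat a pose let the fingers close. It gives the time, the measured TCP pose, the force and the opening at its end, in the units of the state.
- manip.get_state(): the state, without advancing time (a new reading comes with each control period).
- manip.get_image(name): name is "scene" or "top" or "wrist"; returns a dict with "pixels" (420x560x3 uint8, blue, green, red), "depth" (420x560 float32, m along the optical axis (not along the pixel's ray), 0 where there is no reading), "intrinsics" (3x3 intrinsics, pixels), "rvec" (rotation vector, rad) and "tvec" (3), from world to camera coordinates, as OpenCV has them. Camera axes: x right, y down, z forward; pixel columns grow to the right and rows downward; lengths in m; the calibration is good to about 2 mm. A picture is of the moment at which its call begins.
- manip.sign_off(): hands the job in, once; it reports no verdict.
The state is a dict: "clock": time; "qpos": joint angles; "qd": joint speeds; "effort": joint torques, N m; "position": TCP position; "ee_rot": TCP orientation; "contact_force": force on the tool from outside, world axes, zero at the start; "moment": the same for the moment, N m; "width": finger opening in m.
Only numpy, scipy, OpenCV 4.12 (cv2) and the standard library are available. Lean on these libraries where they do the work, as an engineer would, in place of code of your own. Each camera call takes 0.05 s, during which the arm holds its last target. There are 200 camera calls.

### The job

A slide carrier (the aluminium plate with a window near its front edge) has slid too far back in one of the two bays of the drying housing; the plain plate in the other bay stays where it is. Pull the hooked pick out of its spring clips, reach into the bay, drop the hook into the carrier's window and drag the carrier right out of the bay onto the worktop with it. Then press the pick back into its clips until it is fully home, hook pointing as before, and lay the carrier flat in the shallow tray, same side up; do not disturb the bottles and the dish.

Things in the scene. Friction and masses are not known exactly. Their poses are not given: they have to be found in the camera images.
- housing: Low fixed grey housing, clear top: 145 mm deep (x), 110 wide (y), 50 high. Origin on the worktop, middle of its open front (the mouth); x points into the bays, z up. Two bays, each 46 wide and 46 high inside, centre lines y = +26 and -26, closed at the back (x = 139), their floor is the worktop. Walls 6 thick, top 4.
- carrier: Loose aluminium slide carrier 70 (x) x 38 (y) x 12 mm, 55 to 115 g, a glass slide on top. Origin: mid underside; front edge (to the mouth) x = -35. Through window x = -27 to -11, y = -11 to 11, behind a crossbar 8 thick. Starts in either bay, axes parallel to the housing's within 0.05 rad, front edge 35 to 60 inside the mouth.
- blank: Loose plain aluminium filler plate, 70 x 38 x 12 mm, no window, in the other bay, where it must stay; origin: centre of its underside.
- pick: Hooked pick, about 190 mm long, 90 g. Origin: centre of its black flat-sided grip, 46 (x) x 14 (y) x 22 (z); x points to the hook, z up as clipped. Round rods, 12 across, on the x axis at both ends of the grip (to x = 43 in front, -47 behind). In front the steel cranks down (x = 42 to 55) to a shaft 6 across at z = -25, which runs to x = 143 and there turns straight down (see hook_tip).
- hook_tip (a point): Centre of the round end (radius 3 mm) of the pick's hook, at x = 143, y = 0, z = -41 in the pick's frame, so the hook's lowest point is 44 below the grip's centre; axes as the pick's.
- stand: White stand, fixed, base 110 (x) x 60 (y) x 8 mm; origin: mid underside, z up. Two C-shaped spring clips, 10 wide, open upward, at x = -33 and 33, hold the pick's rods; a post 10 wide (y), 30 long (x) carries its grip. Pick home: origin at (0, 0, 62), axes as the stand's, hook to +x. Clips reach 16 above the rod's axis. Out (straight up) or in (down): about 10 N; it snaps 6 above home.
- tray: Shallow fixed steel tray, 150 (x) x 120 (y) x 12 mm high, walls and floor 3 thick; origin: centre of its underside on the worktop.
- alcohol: Bystander: white bottle with a blue cap, 52 mm across, 134 mm high; origin: centre of its underside.
- stain_violet: Bystander: violet bottle with a black cap, 40 mm across, 104 mm high; origin: centre of its underside.
- petri: Bystander: lidded round dish, 60 mm across, 15 mm high; origin: centre of its underside.
Things that resemble listed ones, but are neither listed nor needed, are in the scene too. Leave any green look-alike of the tray alone.

How it is judged:
On the way, in this order (a step that is already met when the one before it is completed fails the run):
1. the pick is pulled up out of both clips (z of pick in the frame of stand above 0.085 m), for 0.1 s.
2. the hook is down in the carrier's window while the carrier is still in the bay (x of carrier in the frame of housing above 0.05 m and x of hook_tip in the frame of carrier between -0.029 and -0.009 m and y of hook_tip in the frame of carrier between -0.012 and 0.012 m and z of hook_tip in the frame of carrier below 0.0115 m), for 0.05 s.
3. the carrier is dragged out of the bay (at most 5 mm of it left inside) with the hook in its window (x of carrier in the frame of housing below -0.03 m and x of hook_tip in the frame of carrier between -0.029 and -0.009 m and y of hook_tip in the frame of carrier between -0.012 and 0.012 m and z of hook_tip in the frame of carrier below 0.0115 m), for 0.05 s.
At the end, for the whole second after the job is handed in: The pick is home in both clips, hook the way it was (origin within 6 mm along, 3 mm across and 2.5 mm in height of its seat, within 0.06 rad); the carrier lies flat on the tray's floor inside its walls, glass side up, at rest; the plain plate has stayed in its bay within 20 mm (x of pick in the frame of stand between -0.006 and 0.006 m and y of pick in the frame of stand between -0.003 and 0.003 m and z of pick in the frame of stand below 0.0645 m and x of hook_tip in the frame of stand above 0.12 m and angle between the x axis of pick and the x axis of stand, either way round below 0.06 rad and angle between pick's own z axis and vertical below 0.15 rad and x of carrier in the frame of tray between -0.06 and 0.06 m and y of carrier in the frame of tray between -0.05 and 0.05 m and z of carrier in the frame of tray below 0.006 m and angle between carrier's own z axis and vertical below 0.06 rad and linear speed of each of carrier, pick below 0.02 m/s and distance of blank from where it was at the start of the episode below 0.02 m); the robot touches nothing.
It fails at once if a bystander is moved more than 30 mm or tipped over (distance of any of alcohol, stain_violet, petri from where it was at the start of the episode above 0.03 m or angle between any of alcohol, stain_violet, petri's own z axis and vertical above 0.6 rad).
It fails at once if the plain plate is moved more than 20 mm (distance of blank from where it was at the start of the episode above 0.02 m).
It also fails if it takes over 67 s, if anything falls off the work surface, if the arm or the gripper's body presses on something with over 40 N, if the wrist force passes 120 N, or if a joint passes its speed limit or range.

## Working session

There is one attempt and no reset: what is moved stays moved. The work goes in short steps, Python scripts to look and compute and a shell command to move; the robot and the scene stay as the last step left them, time stands still between calls to the robot, and variables do not carry over. Pictures are saved under pics/ and viewed, about 8 in all and at most 12, crops included, and the job is handed in when it is done.

```bash
ls; mkdir -p pics; python3 - <<'E'
from rig import manip
import cv2,numpy as np
for n in("scene","top"):
    d=manip.get_image(n); cv2.imwrite(f"pics/{n}0.png",d["pixels"]); np.savez(f"{n}0.npz",**d)
    R=cv2.Rodrigues(np.array(d["rvec"]))[0]; print(n,-R.T@np.array(d["tvec"]).ravel(),R[2],d["intrinsics"][0])
print(manip.get_state())
E
```

```text
pics
scene [-0.57104974  0.05137472  0.85132301] [ 0.83475631 -0.05419857 -0.54794563] [526.07635782   0.         277.01408563]
top [ 0.51300404 -0.04736679  1.10163518] [ 0.10531621  0.00383902 -0.99443137] [413.47993293   0.         283.36885202]
{'clock': 0.1, 'qpos': array([-1.39800297e+00,  2.76541372e-01,  1.50597038e+00,  5.47354240e-06,
        1.36075824e+00, -1.21002490e-01]), 'qd': array([-0.0004581 , -0.00173472, -0.00250595, -0.00148112,  0.00013709,
       -0.00042051]), 'effort': array([ 1.31408662e-03, -4.17698801e+01, -2.46404135e+01, -2.18913960e-04,
        5.80738240e-03,  6.87075357e-06]), 'position': array([ 0.16642645, -0.54989534,  0.23053516]), 'ee_rot': array([-0.10290603, -0.69947751, -0.10409179,  0.69950444]), 'contact_force': array([-0.71091679,  0.07654829, -0.03434362]), 'moment': array([ 0.00041304, -0.02743557, -0.03148289]), 'width': 0.08492358564091354}
```

View pics/scene0.png

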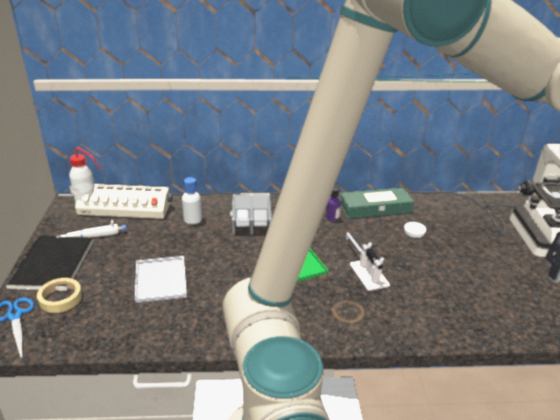

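View pics/top0.png

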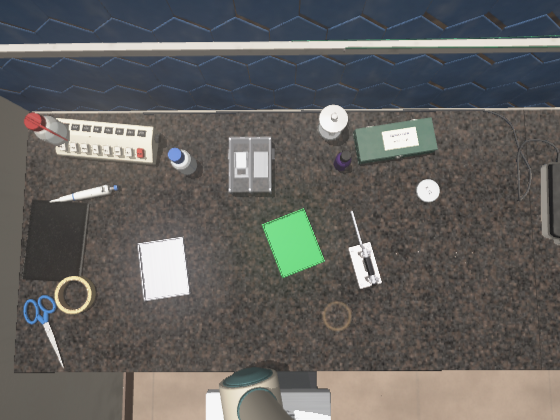

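Scene: housing (250,215), tray (160,278), green look-alike (310,263), stand with pick (370,265), bottles at (192,205) and (334,208), dish (415,230). In the top view: housing (250,165), tray (163,268), stand (365,265), pick shaft up to (352,212).

```bash
cat > h.py <<'E'
import numpy as np,cv2
def cam(d):
    R=cv2.Rodrigues(np.array(d["rvec"]))[0]; return R,np.array(d["tvec"]).ravel(),np.array(d["intrinsics"])
def ray(d,uv,z):
    R,t,K=cam(d); uv=np.atleast_2d(uv).astype(float); c=-R.T@t
    v=np.c_[uv,np.ones(len(uv))]@np.linalg.inv(K).T@R
    return c+v*((z-c[2])/v[:,2])[:,None]
def cloud(d):
    R,t,K=cam(d); v,u=np.mgrid[:420,:560]; Z=d["depth"]
    P=np.dstack([(u-K[0,2])*Z/K[0,0],(v-K[1,2])*Z/K[1,1],Z]); return (P-t)@R
def proj(d,P):
    R,t,K=cam(d); return cv2.projectPoints(np.atleast_2d(P).astype(float),np.array(d["rvec"]),np.array(d["tvec"]),K,None)[0][:,0]
E
python3 - <<'E'
from h import *
d=dict(np.load("top0.npz"));P=cloud(d);im=d["pixels"]
a=cv2.resize(im[130:200,220:280],None,fx=6,fy=6,interpolation=cv2.INTER_CUBIC)
b=cv2.resize(im[205:295,335:395],None,fx=6,fy=6,interpolation=cv2.INTER_CUBIC)
o=np.zeros((540,730,3),np.uint8);o[:420,:360]=a;o[:,370:]=b;cv2.imwrite("pics/c1.png",o)
hsv=cv2.cvtColor(im,cv2.COLOR_BGR2HSV);z=P[...,2]
def rect(name,box,m,zz):
    x0,y0,x1,y1=box;M=np.zeros(im.shape[:2],np.uint8);M[y0:y1,x0:x1]=m[y0:y1,x0:x1]
    c=max(cv2.findContours(M,0,1)[0],key=cv2.contourArea)
    w=ray(d,c[:,0],zz)[:,:2];r=cv2.minAreaRect((w*1000).astype(np.float32));print(name,r,cv2.boxPoints(r).round(0).tolist())
rect("tray",(125,225,200,310),((hsv[...,2]>110)&(hsv[...,1]<60)).astype(np.uint8),0.008)
rect("stand",(335,235,395,295),((hsv[...,2]>150)&(hsv[...,1]<60)).astype(np.uint8),0.008)
rect("housing",(220,130,280,200),((z>.035)&(z<.07)).astype(np.uint8),0.05)
rect("stand z<.02",(335,235,395,295),((z>.003)&(z<.09)).astype(np.uint8),0.008)
print((z[132:200:6,222:280:5]*1000).round())
print((z[208:292:5,345:385:3]*1000).round())
E
```

```text
tray ((472.58282470703125, 284.6870422363281), (173.1270294189453, 161.02330017089844), 5.852847576141357) [[378.0, 356.0], [395.0, 196.0], [567.0, 213.0], [550.0, 374.0]]
stand ((483.5263671875, -251.72134399414062), (134.88490295410156, 60.512027740478516), 14.934837341308594) [[411.0, -240.0], [426.0, -298.0], [556.0, -264.0], [541.0, -205.0]]
housing ((734.4631958007812, 42.123680114746094), (146.63551330566406, 109.21532440185547), 0.4744136333465576) [[661.0, 96.0], [662.0, -13.0], [808.0, -12.0], [807.0, 97.0]]
stand z<.02 ((483.14935302734375, -252.5463409423828), (136.01455688476562, 64.65367126464844), 15.078729629516602) [[409.0, -239.0], [426.0, -301.0], [557.0, -266.0], [540.0, -204.0]]
[[-3. -5.  1.  1. -3.  1. -1.  4. -0.  3.  0. -2.]
 [-3. -2. 51. 51. 51. 50. 46. 50. 52. 52. -1. -2.]
 [ 2. -3. 49. 49. 49. 49. 49. 46. 51. 46.  1.  1.]
 [-4. -0. 52. 50. 52. 52. 50. 48. 51. 49.  2. -5.]
 [-0.  0. 55. 48. 49. 48. 46. 48. 49. 53.  4.  0.]
 [-0. -1. 52. 51. 49. 49. 49. 52. 50. 52.  1.  0.]
 [ 2.  3. 49. 50. 48. 49. 47. 52. 49. 49.  1. -3.]
 [ 1.  4. 51. 54. 48. 48. 50. 49. 
[... 2259 characters left out ...]
.100e+01  6.000e+00 -5.000e+00
  -4.000e+00 -3.000e+00]
 [-0.000e+00 -0.000e+00 -1.000e+00 -2.000e+00  9.000e+00  8.000e+00
   1.000e+01  4.000e+00  6.900e+01  7.300e+01  6.000e+00  7.000e+00
   2.000e+00  1.000e+00]
 [-0.000e+00  2.000e+00  0.000e+00 -3.000e+00  1.000e+01  7.000e+00
   6.000e+00  3.100e+01  7.500e+01  6.500e+01  6.900e+01  7.700e+01
  -2.000e+00 -0.000e+00]
 [-1.000e+00 -1.000e+00 -3.000e+00 -1.000e+00 -2.000e+00  5.000e+00
   9.000e+00  9.000e+00  1.000e+01  6.600e+01  7.000e+01 -2.000e+00
  -2.000e+00 -2.000e+00]
 [ 1.000e+00 -0.000e+00 -1.000e+00 -0.000e+00 -2.000e+00  0.000e+00
   1.000e+00 -0.000e+00 -0.000e+00 -1.000e+00  4.000e+00 -4.000e+00
   1.000e+00 -1.000e+00]]
```

View pics/c1.png

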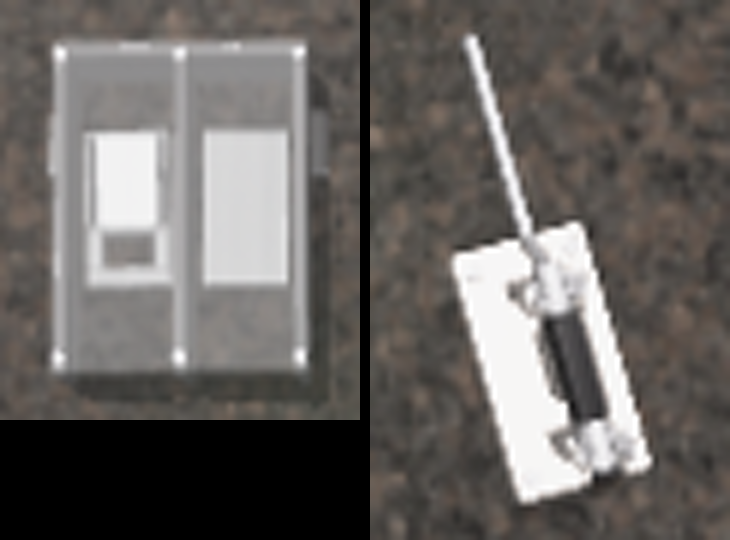

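Confirmed candidates: carrier with window is in the left (+y) bay, at (240,163) in the top view; the blank is at (261,165). The tray is the grey/white one at (163,268), since the one at (293,243) is green. Pick and stand are at (365,265), with the pick's shaft up-left.

```bash
python3 - <<'E'
from h import *
from rig import manip
from scipy.spatial.transform import Rotation as Ro
d=dict(np.load("top0.npz"));im=d["pixels"];hsv=cv2.cvtColor(im,cv2.COLOR_BGR2HSV)
c=lambda pts,u0,v0,x0=0:np.array([[u0+(a-x0)/6-.4,v0+b/6-.4] for a,b in pts])
S=ray(d,c([(455,258),(580,222),(650,465),(525,502)],335,205,370),.008)
print("stand",S.round(4).tolist(),S.mean(0)); f=(S[0]+S[1]-S[2]-S[3])[:2];print("yaw",np.arctan2(f[1],f[0]))
v=np.zeros(im.shape[:2],np.uint8);v[250:280,358:378]=(hsv[250:280,358:378,2]<75)
n,l,s,ce=cv2.connectedComponentsWithStats(v);k=1+s[1:,4].argmax();print(s[k],"grip",ray(d,ce[k],.073))
print("shaft tip/near",ray(d,c([(470,38),(525,235)],335,205,370),.039))
H=ray(d,c([(58,50),(300,50),(300,357),(58,357)],220,130),.05);print("housing studs",H.round(4).tolist())
C=ray(d,c([(85,131),(166,131),(172,285),(87,286)],220,130),.012);print("carrier",C.round(4).tolist(),C.mean(0))
W=ray(d,c([(103,232),(155,232),(156,270),(104,270)],220,130),.012);print("win",W.round(4).tolist(),W.mean(0))
s=manip.get_state();q=s["ee_rot"];print(Ro.from_quat([*q[1:],q[0]]).as_matrix().round(3))
E
```

```text
stand [[0.5172, -0.2145, 0.008], [0.5326, -0.2697, 0.008], [0.4272, -0.2972, 0.008], [0.4117, -0.2425, 0.008]] [ 0.47216697 -0.25596085  0.008     ]
yaw 0.2573898907211658
[364 258  10  17  75] grip [[ 0.46969803 -0.25240195  0.073     ]]
shaft tip/near [[ 0.6110812  -0.21830106  0.039     ]
 [ 0.52662683 -0.23979931  0.039     ]]
housing studs [[0.8029, 0.0966, 0.05], [0.8022, -0.0085, 0.05], [0.6676, -0.0082, 0.05], [0.6683, 0.0955, 0.05]]
carrier [[0.7761, 0.0894, 0.012], [0.7759, 0.0531, 0.012], [0.706, 0.0502, 0.012], [0.7057, 0.088, 0.012]] [0.74091971 0.07015967 0.012     ]
win [[0.7301, 0.081, 0.012], [0.73, 0.0578, 0.012], [0.7128, 0.0573, 0.012], [0.7129, 0.0805, 0.012]] [0.72143292 0.06916175 0.012     ]
[[-0.     0.29  -0.957]
 [ 0.002 -0.957 -0.29 ]
 [-1.    -0.002 -0.   ]]
```

```bash
python3 -m creep '{"delta_pos":[[0.3,-2,-3.8],[0.6,-4,-7.6],[0.9,-6,-11.4],[1.2,-8,-15.2],[1.5,-10,-19],[1.8,-12,-22.8],[2.1,-14,-26.6],[2.4,-16,-30.4],[2.8,-18,-34.2],[3,-19.5,-37.7]],"dr":[[0,0,0],[0,0,0],[0,0,0],[0,0,0],[0.037,0,0],[0.037,0,0],[0.037,0,0],[0.037,0,0],[0.037,0,0],[0.037,0,0]]}' 0.2 100
python3 -m creep '{"delta_pos":[[0,0,0],[0,0,0]],"dr":[[0,0,0],[0,0,0]]}'
python3 - <<'E'
from h import *
from rig import manip
from scipy.spatial.transform import Rotation as Ro
d=manip.get_image("wrist");np.savez("w1.npz",**d);cv2.imwrite("pics/w1.png",d["pixels"])
s=manip.get_state();q=s["ee_rot"];print(s["position"],Ro.from_quat([*q[1:],q[0]]).as_matrix().round(3).tolist(),s["width"])
print(proj(d,[[.4715,-.254,.073],[.4715,-.254,.0]]))
E
```

```text
clock: 1.1
position: [0.4716, -0.2524, 0.2007]
ee_rot: [-0.09, -0.701, -0.091, 0.702]
contact_force: [0.3, -0.2, -0.0]
width: 0.0509
clock: 1.3
position: [0.4709, -0.2539, 0.2008]
ee_rot: [-0.091, -0.701, -0.091, 0.702]
contact_force: [-0.2, 0.1, -0.4]
width: 0.0512
[ 0.47037439 -0.25462819  0.20093694] [[-0.001, 0.255, -0.967], [-0.0, -0.967, -0.255], [-1.0, -0.0, 0.001]] 0.051283721087546766
[[278.14812088 200.24544635]
 [278.29117192 184.35442667]]
```

View pics/w1.png

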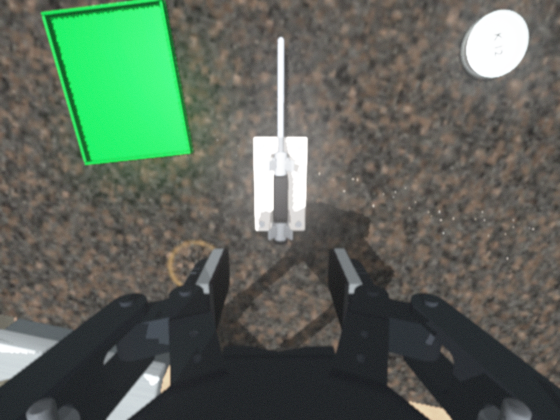

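The wrist view shows the pick almost aligned under the gripper: grip at about (281,199), base corners (253,138) to (306,231).

```bash
python3 - <<'E'
from h import *
d=dict(np.load("w1.npz"));im=d["pixels"];hsv=cv2.cvtColor(im,cv2.COLOR_BGR2HSV)
m=np.zeros(im.shape[:2],np.uint8);m[165:230,265:298]=hsv[165:230,265:298,2]<70
n,l,s,ce=cv2.connectedComponentsWithStats(m);k=1+s[1:,4].argmax();x,y,w,h,_=s[k]
print(s[k]);print("grip ends",ray(d,[[x+w/2,y],[x+w/2,y+h-1],ce[k]],.073))
b=np.zeros(im.shape[:2],np.uint8);b[120:245,235:325]=(hsv[120:245,235:325,2]>185)&(hsv[120:245,235:325,1]<40)
c=max(cv2.findContours(b,0,1)[0],key=cv2.contourArea);r=cv2.minAreaRect((ray(d,c[:,0],.008)[:,:2]*1000).astype(np.float32));print(r)
# shaft centre line
for v in(45,70,100,125):
    row=hsv[v,260:300];u=260+np.nonzero((row[:,2]>150)&(row[:,1]<50))[0];print(v,u.min(),u.max(),ray(d,[[u.mean(),v]],.040)[0])
print(ray(d,[[281,38]],.04))
E
```

```text
Traceback (most recent call last):
ValueError: attempt to get argmax of an empty sequence
```

```bash
python3 - <<'E'
from h import *
d=dict(np.load("w1.npz"));im=d["pixels"];hsv=cv2.cvtColor(im,cv2.COLOR_BGR2HSV)
print(hsv[199,250:312,2].tolist()); print(hsv[130:245,281,2].tolist())
b=np.zeros(im.shape[:2],np.uint8);b[120:245,235:325]=(hsv[120:245,235:325,2]>185)&(hsv[120:245,235:325,1]<40)
c=max(cv2.findContours(b,0,1)[0],key=cv2.contourArea);r=cv2.minAreaRect((ray(d,c[:,0],.008)[:,:2]*1000).astype(np.float32));print(r)
for v in(45,70,100,125):
    row=hsv[v,265:296];u=265+np.nonzero((row[:,2]>150)&(row[:,1]<60))[0];print(v,u.tolist(),ray(d,[[u.mean(),v]],.040)[0])
print(ray(d,[[281,38]],.04))
E
```

```text
[126, 130, 136, 156, 236, 255, 255, 255, 255, 255, 255, 255, 255, 255, 255, 255, 255, 255, 255, 255, 255, 255, 255, 230, 135, 118, 125, 123, 122, 121, 120, 119, 118, 119, 118, 118, 120, 150, 197, 224, 226, 227, 237, 253, 255, 255, 255, 255, 255, 255, 255, 255, 255, 255, 255, 252, 189, 143, 132, 132, 130, 131]
[255, 255, 255, 255, 255, 255, 253, 247, 239, 235, 236, 235, 235, 236, 236, 236, 237, 238, 236, 238, 237, 239, 248, 254, 255, 255, 255, 255, 255, 255, 255, 255, 255, 254, 254, 254, 254, 254, 254, 254, 254, 254, 254, 254, 252, 224, 154, 127, 126, 131, 134, 132, 128, 132, 130, 130, 130, 128, 127, 127, 126, 126, 126, 125, 124, 124, 121, 122, 123, 119, 120, 119, 118, 119, 117, 115, 114, 115, 112, 113, 112, 112, 106, 106, 109, 107, 107, 105, 99, 95, 94, 97, 126, 165, 189, 198, 197, 197, 198, 195, 195, 194, 192, 191, 192, 192, 191, 190, 189, 183, 158, 116, 83, 72, 78]
((480.7940368652344, -253.32705688476562), (126.8997573852539, 61.27466583251953), 14.71132755279541)
45 [277, 278, 279, 280, 281, 282, 283, 284] [ 0.60586052 -0.22069514  0.04      ]
70 [277, 278, 279, 280, 281, 282, 283] [ 0.58543604 -0.22564904  0.04      ]
100 [277, 278, 279, 280, 281, 282, 283] [ 0.55986987 -0.2324436   0.04      ]
125 [277, 278, 279, 280, 281, 282, 283] [ 0.53749427 -0.23839023  0.04      ]
[[ 0.61150815 -0.21966278  0.04      ]]
```

```bash
python3 - <<'E'
from h import *
d=dict(np.load("w1.npz"))
print(ray(d,[[280.3,176],[280.3,222],[280.3,199]],.073))
E
```

```text
[[ 0.49429429 -0.25003099  0.073     ]
 [ 0.45110874 -0.26152131  0.073     ]
 [ 0.4731881  -0.25564669  0.073     ]]
```

```bash
python3 -m creep '{"delta_pos":[[3,0.1,-0.1],[6,0.2,-0.1],[9,0.2,-0.1],[12,0.2,-0.1],[14,0.2,-0.1],[15.2,0.2,-0.1],[15.7,0.2,-0.1],[15.7,0.2,-0.1]],"dr":[[0,0,0],[0,0,0],[0,0,0],[0,0,0],[0,0,0],[0,0,0],[0,0,0],[0,0,0]]}'
python3 -m creep '{"delta_pos":[[0,0,0],[0,0,0],[0,0,0],[0,0,0],[0,0,0],[0,0,0]],"dr":[[0,0,0],[0,0,0],[0,0,0],[0,0,0],[0,0,0],[0,0,0]]}' -1 100
```

```text
clock: 2.15
position: [0.472, -0.2569, 0.0443]
ee_rot: [-0.09, -0.701, -0.09, 0.701]
contact_force: [1.1, -0.1, -0.0]
width: 0.0514
clock: 2.75
position: [0.4727, -0.2559, 0.0455]
ee_rot: [0.091, 0.702, 0.09, -0.701]
contact_force: [0.0, 3.1, 5.2]
width: 0.0125
```

```bash
python3 -m creep '{"delta_pos":[[-0.4,0,0],[-0.8,0,0],[-1.2,0,0],[-1.7,0,0],[-2.5,0,0],[-4,0,0],[-6,0,0],[-8,0,0],[-8,0,0],[-8,0,0]],"dr":[[0,0,0],[0,0,0],[0,0,0],[0,0,0],[0,0,0],[0,0,0],[0,0,0],[0,0,0],[0,0,0],[0,0,0]]}'
python3 - <<'E'
from h import *
from rig import manip
from scipy.spatial.transform import Rotation as Ro
d=manip.get_image("wrist");np.savez("w2.npz",**d);im=d["pixels"];cv2.imwrite("pics/w2.png",im)
d2=manip.get_image("top");np.savez("top2.npz",**d2)
s=manip.get_state();q=s["ee_rot"];print(s["position"],Ro.from_quat([*q[1:],q[0]]).as_matrix().round(3).tolist(),s["width"],s["contact_force"])
a=d2["pixels"][195:285,325:395];cv2.imwrite("pics/c2.png",np.hstack([cv2.resize(a,None,fx=4,fy=4),cv2.resize(im,(480,360))]))
E
```

```text
clock: 3.75
position: [0.4726, -0.2566, 0.1248]
ee_rot: [0.091, 0.702, 0.09, -0.701]
contact_force: [-0.5, -0.2, -0.5]
width: 0.0125
[ 0.47177534 -0.2559085   0.12347599] [[-0.001, 0.254, -0.967], [0.001, -0.967, -0.254], [-1.0, -0.001, 0.001]] 0.012266391854781086 [-0.73519559 -0.4752578  -1.30090098]
```

View pics/c2.png

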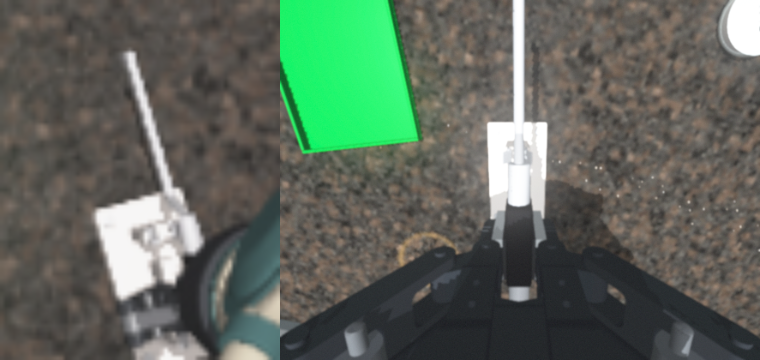

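```bash
python3 -m creep '{"delta_pos":[[0,-3.1,-1.05],[0,-6.2,-2.1],[0,-9.3,-3.15],[0,-12.4,-4.2],[0,-15.5,-5.25],[0,-18.6,-6.3],[0,-21.7,-7.35],[0,-24.8,-8.4],[0,-27.9,-9.45],[0,-30.85,-10.5]],"dr":[[0.03,0,0],[0.05,0,0],[0.08,0,0],[0.1,0,0],[0.13,0,0],[0.15,0,0],[0.18,0,0],[0.2,0,0],[0.23,0,0],[0.255,0,0]]}'
python3 -m creep '{"delta_pos":[[2,0,0],[4,0,0],[5,0,0],[5,0,0]],"dr":[[0,0,0],[0,0,0],[0,0,0],[0,0,0]]}'
python3 - <<'E'
from h import *
from rig import manip
from scipy.spatial.transform import Rotation as Ro
d=manip.get_image("wrist");np.savez("w3.npz",**d);im=d["pixels"]
d2=manip.get_image("top");np.savez("top3.npz",**d2)
s=manip.get_state();q=s["ee_rot"];print(s["position"],Ro.from_quat([*q[1:],q[0]]).as_matrix().round(4).tolist(),s["width"],s["contact_force"])
a=d2["pixels"][125:215,215:285];cv2.imwrite("pics/c3.png",np.hstack([cv2.resize(a,(327,420),interpolation=cv2.INTER_CUBIC),im[:, 45:515]]))
E
```

```text
clock: 4.85
position: [0.4947, 0.0702, 0.1231]
ee_rot: [-0.0, -0.706, -0.0, 0.708]
contact_force: [0.1, -0.5, -0.7]
width: 0.0122
clock: 5.25
position: [0.4938, 0.0687, 0.0723]
ee_rot: [-0.001, -0.705, -0.001, 0.709]
contact_force: [0.4, 0.5, -1.4]
width: 0.0123
[0.49568571 0.06854143 0.07414658] [[-0.0004, 0.0014, -1.0], [-0.0001, -1.0, -0.0014], [-1.0, 0.0001, 0.0004]] 0.01228006686747248 [-0.05667271 -0.19935994 -1.24256902]
```

View pics/c3.png

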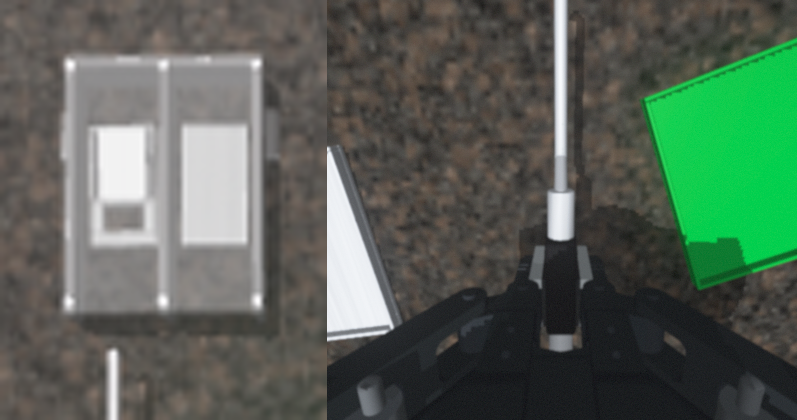

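```bash
python3 - <<'E'
from h import *
d=dict(np.load("top3.npz"));k=420/90
c=lambda a,b:[215+(a+.5)/k-.5,125+(b+.5)/k-.5]
print("tip",ray(d,[c(113,349)],.068),"shaft lower",ray(d,[c(113,415)],.068))
print("win",ray(d,[c(103,206),c(146,206),c(147,230),c(103,230)],.012))
print("carrier",ray(d,[c(90,125),c(155,125),c(156,245),c(91,246)],.012))
print("studs",ray(d,[c(70,65),c(163,65),c(257,65),c(257,301),c(163,301),c(70,301)],.05))
E
```

```text
tip [[0.63929212 0.06875513 0.068     ]] shaft lower [[0.60353402 0.06854855 0.068     ]]
win [[0.72879057 0.0812623  0.012     ]
 [0.72863141 0.05658801 0.012     ]
 [0.71467146 0.05595953 0.012     ]
 [0.71483266 0.08117404 0.012     ]]
carrier [[0.77622369 0.08905622 0.012     ]
 [0.77597478 0.05158929 0.012     ]
 [0.70593485 0.05077282 0.012     ]
 [0.70559164 0.08798682 0.012     ]]
studs [[ 0.80126271  0.09570452  0.05      ]
 [ 0.80091033  0.04379255  0.05      ]
 [ 0.80055432 -0.00865445  0.05      ]
 [ 0.66762267 -0.00837725  0.05      ]
 [ 0.66794493  0.04338746  0.05      ]
 [ 0.6682639   0.0946238   0.05      ]]
```

The top crop shows the hook tip (113,349) in line with the window (103–147, 206–230), i.e. the same y of 0.069, 85 mm short of the window's centre.

```bash
python3 -m creep '{"delta_pos":[[1,0,0],[2,0,0],[2.8,0,0],[2.8,0,0],[2.8,0,-1.5],[2.8,0,-3],[2.8,0,-4.5],[2.8,0,-6],[2.8,0,-7.5],[2.8,0,-8.5]],"dr":[[0,0,0],[0,0,0],[0,0,0],[0,0,0],[0,0,0],[0,0,0],[0,0,0],[0,0,0],[0,0,0],[0,0,0]]}'
python3 -m creep '{"delta_pos":[[0,0,0],[0,0,0]],"dr":[[0,0,0],[0,0,0]]}'
python3 - <<'E'
from h import *
from rig import manip
d2=manip.get_image("top");np.savez("top4.npz",**d2)
s=manip.get_state();print(s["position"],s["contact_force"])
a=d2["pixels"][130:210,220:280];cv2.imwrite("pics/c4.png",cv2.resize(a,None,fx=7,fy=7,interpolation=cv2.INTER_CUBIC))
E
```

```text
clock: 6.35
position: [0.5819, 0.0689, 0.0463]
ee_rot: [0.001, 0.707, 0.001, -0.707]
contact_force: [-0.0, -0.3, -0.4]
width: 0.0121
clock: 6.55
position: [0.5798, 0.0689, 0.046]
ee_rot: [-0.001, -0.707, -0.001, 0.708]
contact_force: [0.1, 0.9, -1.0]
width: 0.0122
[0.57943596 0.06896481 0.04605352] [-0.39538063 -0.37595497 -0.81688744]
```

View pics/c4.png

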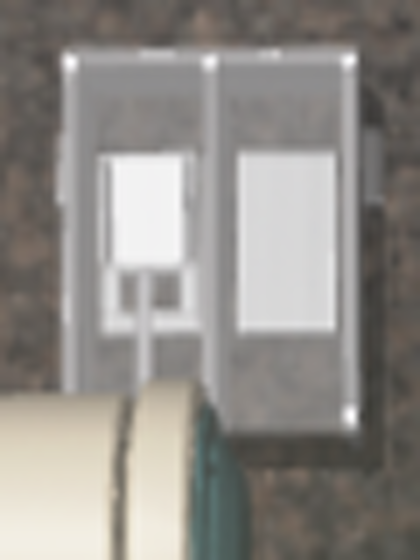

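The crop shows the shaft's end (145,268) above the window (118–182, 272–312); with parallax that puts it at x≈0.7235, so the hook is over the window. Lowering.

```bash
python3 -m creep '{"delta_pos":[[0.4,0,0],[0.8,0,0],[1.1,0,0],[1.3,0,0],[1.3,0,0],[1.3,0,0]],"dr":[[0,0,0],[0,0,0],[0,0,0],[0,0,0],[0,0,0],[0,0,0]]}'
```

```text
clock: 7.2
position: [0.5805, 0.0689, 0.0332]
ee_rot: [-0.001, -0.707, -0.001, 0.707]
contact_force: [0.8, 0.4, -1.1]
width: 0.0122
```

```bash
python3 -m creep '{"delta_pos":[[0.15,0,0],[0.15,0,0.4],[0.15,0,0.8],[0.15,0,1.6],[0.15,0,2.5],[0.15,0,3.5],[0.15,0,4.5],[0.15,0,5.5],[0.15,0,6.5],[0.15,0,7.5]],"dr":[[0,0,0],[0,0,0],[0,0,0],[0,0,0],[0,0,0],[0,0,0],[0,0,0],[0,0,0],[0,0,0],[0,0,0]]}'
python3 -m creep '{"delta_pos":[[0,0,1],[0,0,2],[0,0,3],[0,0,4],[0,0,5],[0,0,6],[0,0,7],[0,0,7.8],[0,0,7.8]],"dr":[[0,0,0],[0,0,0],[0,0,0],[0,0,0],[0,0,0],[0,0,0],[0,0,0],[0,0,0],[0,0,0]]}'
python3 - <<'E'
from h import *
from rig import manip
d2=manip.get_image("top");np.savez("top5.npz",**d2);w=manip.get_image("wrist");np.savez("w5.npz",**w)
s=manip.get_state();print(s["position"],s["contact_force"])
a=d2["pixels"][130:260,205:305];cv2.imwrite("pics/c5.png",np.hstack([cv2.resize(a,(323,420),interpolation=cv2.INTER_CUBIC),w["pixels"][:,45:515]]))
E
```

```text
clock: 8.2
position: [0.5047, 0.0688, 0.0319]
ee_rot: [0.001, 0.707, 0.001, -0.707]
contact_force: [0.6, 0.3, -1.0]
width: 0.0123
clock: 9.1
position: [0.4255, 0.0687, 0.0316]
ee_rot: [-0.001, -0.706, -0.001, 0.708]
contact_force: [1.2, 0.2, -1.4]
width: 0.0126
[0.42760261 0.06866195 0.03184666] [ 0.59049659  0.90632412 -0.63531086]
```

View pics/c5.png

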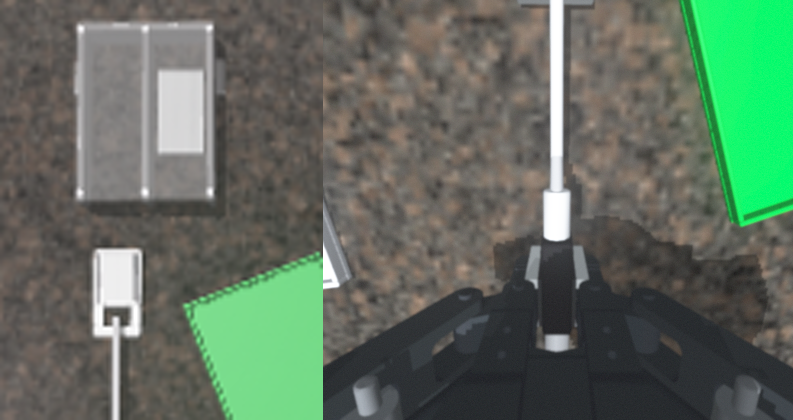

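The crop shows the carrier fully out in front of the housing (93–142, 250–335) with the hook in its window; the blank is unmoved. Lifting off and returning to the stand.

```bash
python3 -m creep '{"delta_pos":[[0,0,-0.4],[-1,0,-0.4],[-2.5,0,-0.4],[-5,0,-0.4],[-8,0,-0.4],[-9.25,0,-0.4],[-9.25,0,-0.4]],"dr":[[0,0,0],[0,0,0],[0,0,0],[0,0,0],[0,0,0],[0,0,0],[0,0,0]]}'
python3 -m creep '{"delta_pos":[[0,3.2,-0.4],[0,6.4,-0.8],[0,9.6,-1.2],[0,12.8,-1.6],[0,16,-2],[0,19.2,-2.4],[0,22.4,-2.8],[0,25.6,-3.2],[0,28.8,-3.6],[0,32.5,-4.1]],"dr":[[-0.03,0,0],[-0.05,0,0],[-0.08,0,0],[-0.1,0,0],[-0.13,0,0],[-0.15,0,0],[-0.18,0,0],[-0.2,0,0],[-0.23,0,0],[-0.255,0,0]]}'
python3 -m creep '{"delta_pos":[[0,0,0],[0,0,0]],"dr":[[0,0,0],[0,0,0]]}'
python3 - <<'E'
from h import *
from rig import manip
from scipy.spatial.transform import Rotation as Ro
for i in range(4):
    d=manip.get_image("wrist" if i else "top");np.savez("w6.npz" if i else "top6.npz",**d)
    s=manip.get_state();q=s["ee_rot"];M=Ro.from_quat([*q[1:],q[0]]).as_matrix();print(s["position"],M[:,1].round(4),M[:,0].round(4),s["qpos"].round(3))
def prof(d):
    hsv=cv2.cvtColor(d["pixels"],cv2.COLOR_BGR2HSV)
    for v in (20,60,100):
        u=235+np.nonzero(hsv[v,235:320,2]>180)[0];print(v,u.min(),u.max(),u.mean())
prof(d);print("lift");prof(dict(np.load("w2.npz")))
E
```

```text
clock: 9.9
position: [0.4338, 0.0687, 0.1268]
ee_rot: [0.001, 0.709, 0.001, -0.705]
contact_force: [0.7, 1.0, -0.7]
width: 0.0123
clock: 10.9
position: [0.4725, -0.2568, 0.1233]
ee_rot: [-0.09, -0.701, -0.092, 0.702]
contact_force: [0.5, 0.6, -0.4]
width: 0.0122
clock: 11.1
position: [0.4725, -0.2565, 0.1232]
ee_rot: [-0.089, -0.701, -0.091, 0.702]
contact_force: [-0.0, 0.4, -1.5]
width: 0.0125
[ 0.47231298 -0.25553352  0.12327507] [ 0.2531 -0.9674 -0.0025] [-0.0022  0.0021 -1.    ] [-0.626  0.305  1.75   0.     1.089  0.689]
[ 0.47231849 -0.2550704   0.1234661 ] [ 0.254  -0.9672 -0.0023] [-0.002   0.0018 -1.    ] [-0.625  0.304  1.751  0.     1.089  0.689]
[ 0.47251873 -0.25493308  0.12372717] [ 0.2546 -0.967  -0.0017] [-0.0015  0.0013 -1.    ] [-0.625  0.304  1.751  0.     1.089  0.689]
[ 0.47267458 -0.25493167  0.12398229] [ 0.2549 -0.967  -0.0012] [-1.e-03  9.e-04 -1.e+00] [-0.624  0.304  1.751  0.     1.089  0.689]
20 272 284 278.0
60 272 284 278.0
100 273 284 278.5
lift
20 272 284 278.0
60 272 284 278.0
100 273 284 278.5
```

```bash
python3 - <<'E'
from h import *
g=lambda f:cv2.cvtColor(np.load(f)["pixels"],cv2.COLOR_BGR2GRAY).astype(np.float32)
a,b=g("w2.npz"),g("w6.npz")
for n,(x0,y0,x1,y1) in dict(rod=(262,140,292,300),base_and_counter=(180,60,390,240),counter=(390,60,540,220)).items():
    print(n,cv2.phaseCorrelate(a[y0:y1,x0:x1].copy(),b[y0:y1,x0:x1].copy(),cv2.createHanningWindow((x1-x0,y1-y0),cv2.CV_32F)))
E
```

```text
rod ((-0.13014249598345273, -0.11455354232151649), 0.7987060415744781)
base_and_counter ((0.8221660948249934, -0.2173058961338512), 0.5801206245343872)
counter ((3.484279765526992, 0.3675462349931564), 1.1865479763348896)
```

```bash
python3 - <<'E'
from h import *
for f in ("w2.npz","w6.npz"):
    d=dict(np.load(f));hsv=cv2.cvtColor(d["pixels"],cv2.COLOR_BGR2HSV);m=(hsv[...,2]>180)&(hsv[...,1]<60)
    for v in (150,170,190,210,230):
        u=200+np.nonzero(m[v,200:360])[0];print(f,v,u.min(),u.max(),end=" | ")
    for u in(250,255,300,305):
        v=100+np.nonzero(m[100:300,u])[0];print("col",u,v.min(),v.max(),end=" | ")
    print()
    # green tray + dish reference
    gm=((hsv[...,0]>50)&(hsv[...,0]<75)&(hsv[...,1]>180)).astype(np.uint8);c=max(cv2.findContours(gm,0,1)[0],key=cv2.contourArea)[:,0]
    print(c[:,0].max(),c[:,1].max(),cam(d)[1].round(4), (-cam(d)[0].T@cam(d)[1]).round(4))
E
```

```text
w2.npz 150 242 311 | w2.npz 170 242 311 | w2.npz 190 243 310 | w2.npz 210 244 357 | w2.npz 230 245 308 | col 250 142 254 | col 255 142 245 | col 300 142 283 | col 305 142 251 | 
163 178 [-0.3686  0.371   0.3862] [ 0.5423 -0.239   0.2674]
w6.npz 150 244 314 | w6.npz 170 244 313 | w6.npz 190 245 312 | w6.npz 210 246 359 | w6.npz 230 248 310 | col 250 142 254 | col 255 142 280 | col 300 143 282 | col 305 142 250 | 
166 178 [-0.3668  0.3706  0.387 ] [ 0.5425 -0.2376  0.2662]
```

```bash
python3 -m creep '{"delta_pos":[[0,0.2,0],[0,0.2,0],[0,0.2,0]],"dr":[[0,0,0],[0,0,0],[0,0,0]]}'
python3 - <<'E'
from h import *
from rig import manip
d=manip.get_image("wrist");np.savez("w7.npz",**d)
for f in ("w2.npz","w7.npz"):
    d=dict(np.load(f));g=d["pixels"].mean(2)
    # subpixel edge by threshold crossing
    def ed(p):
        i=np.nonzero((p[:-1]<195)&(p[1:]>=195))[0][0];return i+(195-p[i])/(p[i+1]-p[i])
    print(f,[(round(225+ed(g[v,225:260]),2),round(330-ed(g[v,330:295:-1]),2)) for v in(150,165,180,195)],[round(120+ed(g[120:160,u]),2) for u in(252,258,298,304)])
s=manip.get_state();print(s["position"])
E
```

```text
clock: 11.6
position: [0.4737, -0.2579, 0.1245]
ee_rot: [0.091, 0.701, 0.091, -0.701]
contact_force: [0.2, -0.5, -0.4]
width: 0.0122
w2.npz [(np.float64(241.32), np.float64(311.22)), (np.float64(241.63), np.float64(311.02)), (np.float64(242.44), np.float64(310.39)), (np.float64(242.54), np.float64(310.11))] [np.float64(141.91), np.float64(141.85), np.float64(142.99), np.float64(141.97)]
w7.npz [(np.float64(239.49), np.float64(309.96)), (np.float64(240.44), np.float64(309.39)), (np.float64(240.6), np.float64(309.07)), (np.float64(241.39), np.float64(308.38))] [np.float64(142.61), np.float64(142.58), np.float64(143.92), np.float64(142.73)]
[ 0.47371645 -0.25791982  0.12441129]
```

```bash
python3 -m creep '{"delta_pos":[[0,-0.1,0],[0,-0.1,0],[0,-0.1,0],[0,-0.1,0]],"dr":[[0,0,0],[0,0,0],[0,0,0],[0,0,0]]}'
cat > edges.py <<'E'
from h import *
from rig import manip
def ed(p):
    i=np.nonzero((p[:-1]<195)&(p[1:]>=195))[0][0];return i+(195-p[i])/(p[i+1]-p[i])
def meas(d):
    g=d["pixels"].mean(2)
    m=np.array([((225+ed(g[v,225:260])),(330-ed(g[v,330:295:-1]))) for v in(150,165,180,195)])
    return m[:2].mean(),m[2:].mean(),np.mean([120+ed(g[120:160,u]) for u in(252,258,298,304)])
print("ref",np.round(meas(dict(np.load("w2.npz"))),2))
for i in range(8):print(np.round(meas(manip.get_image("wrist")),2),manip.get_state()["position"].round(4))
E
python3 edges.py
```

```text
clock: 12.05
position: [0.4734, -0.2572, 0.1243]
ee_rot: [0.091, 0.701, 0.09, -0.701]
contact_force: [-0.4, 0.1, -0.8]
width: 0.0123
ref [276.3  276.37 142.18]
[275.53 275.68 142.8 ] [ 0.4734 -0.2572  0.1243]
[275.52 275.64 142.78] [ 0.4734 -0.2573  0.1243]
[275.51 275.63 142.79] [ 0.4734 -0.2573  0.1243]
[275.49 275.65 142.79] [ 0.4734 -0.2573  0.1243]
[275.52 275.65 142.79] [ 0.4734 -0.2572  0.1243]
[275.52 275.66 142.79] [ 0.4734 -0.2572  0.1243]
[275.51 275.67 142.8 ] [ 0.4734 -0.2572  0.1243]
[275.52 275.68 142.81] [ 0.4734 -0.2572  0.1243]
```

```bash
python3 -m creep '{"delta_pos":[[1.5,-0.06,0.05],[3,-0.06,0.05],[4.5,-0.06,0.05],[5.2,-0.06,0.05],[5.6,-0.06,0.05],[5.6,-0.06,0.05]],"dr":[[0,0,0],[0,0,0],[0,0,0],[0,0,0],[0,0,0],[0,0,0]]}'
python3 -m creep '{"delta_pos":[[0.4,0,0],[0.8,0,0],[1.2,0,0],[1.6,0,0],[2,0,0],[2.3,0,0],[2.5,0,0],[2.5,0,0],[2.5,0,0]],"dr":[[0,0,0],[0,0,0],[0,0,0],[0,0,0],[0,0,0],[0,0,0],[0,0,0],[0,0,0],[0,0,0]]}'
```

```text
clock: 13.05
position: [0.4727, -0.2567, 0.0681]
ee_rot: [-0.09, -0.701, -0.091, 0.701]
contact_force: [0.4, 0.1, -0.6]
width: 0.0121
clock: 13.95
position: [0.4721, -0.2559, 0.0455]
ee_rot: [-0.09, -0.701, -0.091, 0.702]
contact_force: [-5.4, 6.3, 20.1]
width: 0.0123
```

```bash
python3 -m creep '{"delta_pos":[[0.1,0,0],[0.15,0,0],[0.15,0,0],[0,0,0],[0,0,0]],"dr":[[0,0,0],[0,0,0],[0,0,0],[0,0,0],[0,0,0]]}'
python3 -m creep '{"delta_pos":[[0,0,0],[0,0,0],[0,0,0],[0,0,0]],"dr":[[0,0,0],[0,0,0],[0,0,0],[0,0,0]]}' 0.2
python3 -m creep '{"delta_pos":[[-2,0,0],[-5,0,0],[-9,0,0],[-13,0,0],[-15.7,0,0],[-15.7,0,0],[-15.7,0,0]],"dr":[[0,0,0],[0,0,0],[0,0,0],[0,0,0],[0,0,0],[0,0,0],[0,0,0]]}'
python3 - <<'E'
from h import *
from rig import manip
from scipy.spatial.transform import Rotation as Ro
w=manip.get_image("wrist");np.savez("w8.npz",**w);s=manip.get_state();q=s["ee_rot"]
print(s["position"],Ro.from_quat([*q[1:],q[0]]).as_matrix()[:,1])
t=manip.get_image("scene");np.savez("sc8.npz",**t)
a=np.load("scene0.npz")["pixels"][225:300,335:400];b=t["pixels"][225:300,335:400]
f=lambda i:cv2.resize(i,None,fx=4,fy=4,interpolation=cv2.INTER_CUBIC)
cv2.imwrite("pics/c8.png",np.hstack([f(a),f(b),cv2.resize(w["pixels"][20:250,205:355],(196,300))]))
g=lambda p:cv2.cvtColor(p,cv2.COLOR_BGR2GRAY).astype(np.float32)
for n,(x0,y0,x1,y1) in dict(stand=(340,228,395,290),hookshaft=(343,228,366,256)).items():
    print(n,cv2.phaseCorrelate(g(np.load("scene0.npz")["pixels"])[y0:y1,x0:x1].copy(),g(t["pixels"])[y0:y1,x0:x1].copy()))
hsv=cv2.cvtColor(w["pixels"],cv2.COLOR_BGR2HSV)
for v in(45,70,100,125):
    u=265+np.nonzero((hsv[v,265:300,2]>150)&(hsv[v,265:300,1]<60))[0];print(v,ray(w,[[u.mean(),v]],.040)[0] if len(u) else None)
E
```

```text
clock: 14.45
position: [0.4721, -0.2559, 0.0455]
ee_rot: [-0.09, -0.701, -0.091, 0.701]
contact_force: [-5.2, 5.8, 19.1]
width: 0.0122
clock: 14.85
position: [0.4729, -0.2571, 0.0429]
ee_rot: [-0.091, -0.701, -0.09, 0.701]
contact_force: [-0.1, 0.6, 0.7]
width: 0.0514
clock: 15.55
position: [0.4728, -0.2569, 0.2003]
ee_rot: [0.091, 0.701, 0.09, -0.701]
contact_force: [-0.2, -0.2, -0.1]
width: 0.0508
[ 0.47216545 -0.2564267   0.19924813] [ 0.25392506 -0.96722304 -0.00128458]
stand ((0.11854205176014432, 0.13180028964796264), 0.865496421046555)
hookshaft ((0.22120452333348872, -0.14055204494376206), 0.9532288667228487)
45 [ 0.6073174  -0.22099398  0.04      ]
70 [ 0.58699025 -0.22628394  0.04      ]
100 [ 0.56140641 -0.23294192  0.04      ]
125 [ 0.5390217  -0.23876734  0.04      ]
```

View pics/c8.png

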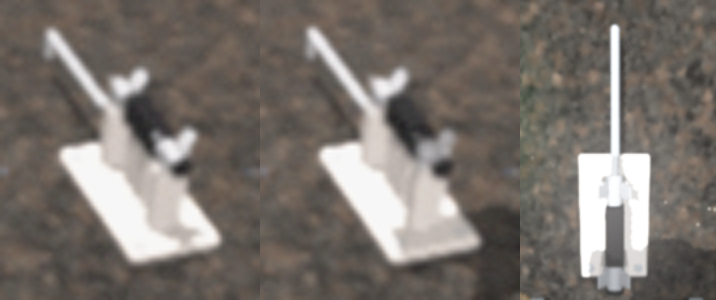

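Side by side (before/after), the pick sits in its clips exactly as at the start (hook tip at (50,38) and (312,38)). Next, carrier and tray poses.

```bash
python3 - <<'E'
from h import *
from rig import manip
d=manip.get_image("top");np.savez("top9.npz",**d);im=d["pixels"];hsv=cv2.cvtColor(im,cv2.COLOR_BGR2HSV)
def rect(n,box,m,z,hull=False):
    x0,y0,x1,y1=box;M=np.zeros(im.shape[:2],np.uint8);M[y0:y1,x0:x1]=m[y0:y1,x0:x1]
    c=max(cv2.findContours(M,0,1)[0],key=cv2.contourArea)
    r=cv2.minAreaRect((ray(d,c[:,0],z)[:,:2]*1000).astype(np.float32));print(n,r,cv2.boxPoints(r).round().tolist())
light=((hsv[...,2]>150)&(hsv[...,1]<50)).astype(np.uint8)
rect("carrier",(225,195,265,245),light,.012)
rect("tray",(125,225,200,310),light,.006)
b=cv2.resize(im[195:310,130:270],None,fx=5,fy=5,interpolation=cv2.INTER_CUBIC);cv2.imwrite("pics/c9.png",b)
E
```

```text
carrier ((590.1771240234375, 69.02638244628906), (71.52693939208984, 37.11201477050781), 0.19698671996593475) [[554.0, 87.0], [554.0, 50.0], [626.0, 51.0], [626.0, 88.0]]
tray ((465.84808349609375, 274.806396484375), (152.10926818847656, 121.73513793945312), 8.20850658416748) [[382.0, 324.0], [399.0, 204.0], [550.0, 225.0], [532.0, 346.0]]
```

View pics/c9.png

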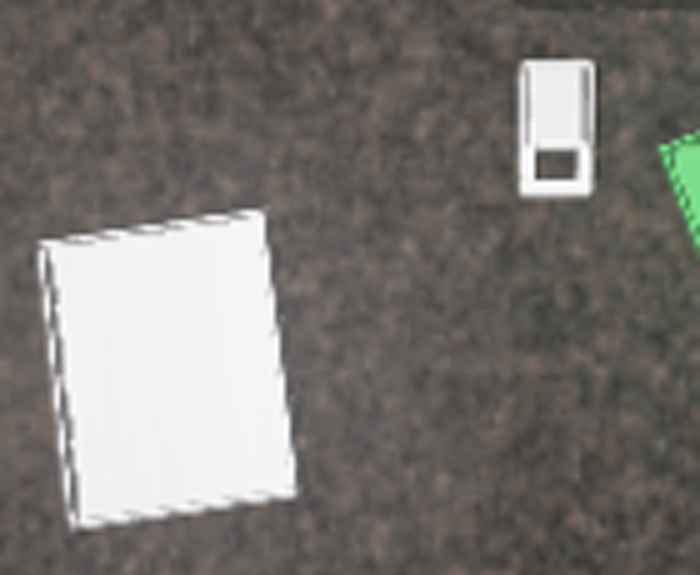

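```bash
python3 -m creep '{"delta_pos":[[0,-2.85,-1.97],[0,-5.7,-3.94],[0,-8.54,-5.9],[1,-11.4,-7.87],[2,-14.2,-9.84],[3,-17.1,-11.8],[4.5,-19.9,-13.8],[6,-22.8,-15.7],[8,-25.6,-17.7],[10,-28.5,-19.7]],"dr":[[0.03,0,0],[0.05,0,0],[0.08,0,0],[0.1,0,0],[0.13,0,0],[0.15,0,0],[0.18,0,0],[0.2,0,0],[0.23,0,0],[0.254,0,0]]}' 0.2
python3 -m creep '{"delta_pos":[[0,0,0],[0,0,0],[0,0,0]],"dr":[[0,0,0],[0,0,0],[0,0,0]]}'
python3 - <<'E'
from h import *
from rig import manip
from scipy.spatial.transform import Rotation as Ro
w=manip.get_image("wrist");np.savez("w10.npz",**w);s=manip.get_state();q=s["ee_rot"]
print(s["position"],Ro.from_quat([*q[1:],q[0]]).as_matrix().round(4).tolist())
hsv=cv2.cvtColor(w["pixels"],cv2.COLOR_BGR2HSV);m=((hsv[...,2]>185)&(hsv[...,1]<50)).astype(np.uint8)
for c in cv2.findContours(m,0,1)[0]:
    if cv2.contourArea(c)>800: print(cv2.boundingRect(c),cv2.minAreaRect((ray(w,c[:,0],.012)[:,:2]*1000).astype(np.float32)))
E
```

```text
clock: 16.7
position: [0.5905, 0.0702, 0.0981]
ee_rot: [-0.001, -0.706, -0.0, 0.708]
contact_force: [-0.1, -0.4, -0.4]
width: 0.0509
clock: 17.0
position: [0.5906, 0.0681, 0.0999]
ee_rot: [-0.001, -0.707, -0.001, 0.707]
contact_force: [0.9, -1.0, -0.3]
width: 0.0512
[0.59081796 0.06789063 0.10042632] [[0.0, 0.002, -1.0], [-0.0006, -1.0, -0.002], [-1.0, 0.0006, -0.0]]
(0, 260, 110, 108) ((492.79632568359375, 269.4912109375), (100.27725219726562, 106.82424926757812), 8.331005096435547)
(253, 170, 49, 55) ((603.984619140625, 69.22235870361328), (38.20783996582031, 44.92148208618164), 89.45246124267578)
(324, 0, 58, 58) ((723.525634765625, 17.492063522338867), (34.66993713378906, 37.40473937988281), 0.10381829738616943)
```

```bash
python3 -m creep '{"delta_pos":[[2.5,-0.1,0],[5,-0.1,0],[7,-0.1,0],[8.2,-0.1,0],[9,-0.1,0],[9.4,-0.1,0],[9.7,-0.1,0],[9.7,-0.1,0]],"dr":[[0,0,0],[0,0,0],[0,0,0],[0,0,0],[0,0,0],[0,0,0],[0,0,0],[0,0,0]]}'
python3 -m creep '{"delta_pos":[[0,0,0],[0,0,0],[0,0,0],[0,0,0],[0,0,0]],"dr":[[0,0,0],[0,0,0],[0,0,0],[0,0,0],[0,0,0]]}' -1 50
```

```text
clock: 17.85
position: [0.5913, 0.0699, 0.0036]
ee_rot: [0.001, 0.707, 0.001, -0.707]
contact_force: [0.4, 0.4, -0.4]
width: 0.0514
clock: 18.35
position: [0.5917, 0.07, 0.0042]
ee_rot: [0.001, 0.708, 0.001, -0.706]
contact_force: [-0.8, -0.3, 6.8]
width: 0.0362
```

```bash
python3 -m creep '{"delta_pos":[[-0.5,0,0],[-1.5,0,0],[-3,0,0],[-5,0,0],[-7,0,0],[-8,0,0],[-8,0,0]],"dr":[[0,0,0],[0,0,0],[0,0,0],[0,0,0],[0,0,0],[0,0,0],[0,0,0]]}'
python3 -m creep '{"delta_pos":[[0,-2,1.2],[0,-4.1,2.5],[0,-6.2,3.8],[0,-8.2,5],[0,-10.3,6.3],[0,-12.4,7.6],[0,-14.5,8.8],[0,-16.5,10],[0,-18.6,11.3],[0,-20.6,12.6]],"dr":[[0,0,0],[-0.03,0,0],[-0.05,0,0],[-0.07,0,0],[-0.09,0,0],[-0.11,0,0],[-0.13,0,0],[-0.143,0,0],[-0.143,0,0],[-0.143,0,0]]}'
python3 -m creep '{"delta_pos":[[1,0,0],[2,0,0],[3,0,0],[4,0,0],[5,0,0],[6,0,0],[6.5,0,0],[6.5,0,0]],"dr":[[0,0,0],[0,0,0],[0,0,0],[0,0,0],[0,0,0],[0,0,0],[0,0,0],[0,0,0]]}'
python3 - <<'E'
from h import *
from rig import manip
w=manip.get_image("wrist");s=manip.get_state();print(s["position"],s["width"])
cv2.imwrite("pics/w11.png",w["pixels"])
E
```

```text
clock: 19.05
position: [0.592, 0.0699, 0.085]
ee_rot: [0.001, 0.708, 0.001, -0.706]
contact_force: [1.3, -0.2, -0.1]
width: 0.036
clock: 20.05
position: [0.463, 0.2761, 0.0821]
ee_rot: [-0.052, -0.704, -0.051, 0.706]
contact_force: [1.2, 0.0, -1.0]
width: 0.0362
clock: 20.85
position: [0.4639, 0.2751, 0.0173]
ee_rot: [-0.052, -0.705, -0.051, 0.706]
contact_force: [0.5, 0.3, -0.2]
width: 0.0361
[0.46426514 0.27540275 0.01788921] 0.036007737615828934
```

View pics/w11.png

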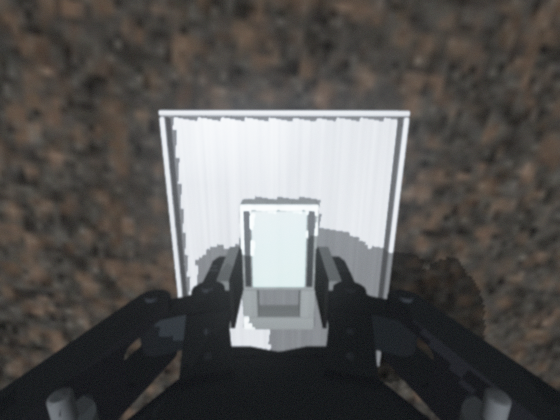

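The carrier (240–320, 200–330) hangs level over the tray's floor, glass up and well inside the walls. Lowering and releasing.

```bash
python3 -m creep '{"delta_pos":[[0.3,0,0],[0.6,0,0],[0.8,0,0],[0.95,0,0],[1.05,0,0],[1.05,0,0],[1.05,0,0]],"dr":[[0,0,0],[0,0,0],[0,0,0],[0,0,0],[0,0,0],[0,0,0],[0,0,0]]}'
python3 -m creep '{"delta_pos":[[0,0,0],[0,0,0],[0,0,0],[0,0,0]],"dr":[[0,0,0],[0,0,0],[0,0,0],[0,0,0]]}' 0.2
python3 -m creep '{"delta_pos":[[-1,0,0],[-3,0,0],[-6,0,0],[-10,0,0],[-14,0,0],[-17,0,0],[-17,0,0]],"dr":[[0,0,0],[0,0,0],[0,0,0],[0,0,0],[0,0,0],[0,0,0],[0,0,0]]}'
python3 -m creep '{"delta_pos":[[0,0,4],[0,0,8],[0,0,12],[0,0,15],[0,0,15]],"dr":[[0,0,0],[0,0,0],[0,0,0],[0,0,0],[0,0,0]]}'
python3 - <<'E'
from h import *
from rig import manip
t=manip.get_image("top");s=manip.get_image("scene");np.savez("topf.npz",**t)
cv2.imwrite("pics/f.png",np.hstack([cv2.resize(t["pixels"][100:315,120:450],None,fx=1.3,fy=1.3),cv2.resize(s["pixels"][170:310,110:220],None,fx=2,fy=2)]))if 0 else cv2.imwrite("pics/f.png",np.hstack([cv2.resize(t["pixels"][100:315,120:450],(460,300)),cv2.resize(s["pixels"][170:310,110:220],(236,300))]))
P=cloud(t);a=ray(t,[[163,268]],.01);print(manip.get_state()["position"])
g=lambda p:cv2.cvtColor(p,cv2.COLOR_BGR2GRAY).astype(np.float32);o=np.load("top0.npz")["pixels"]
for n,(x0,y0,x1,y1) in dict(pick=(340,205,390,295),blank=(252,140,274,190),alc=(165,140,205,180),violet=(328,145,358,180),petri=(410,172,446,210)).items():
    print(n,cv2.phaseCorrelate(g(o)[y0:y1,x0:x1].copy(),g(t["pixels"])[y0:y1,x0:x1].copy()))
E
```

```text
clock: 21.6
position: [0.4644, 0.2756, 0.0078]
ee_rot: [0.052, 0.705, 0.051, -0.705]
contact_force: [-0.4, -0.3, -0.0]
width: 0.0362
clock: 22.0
position: [0.4644, 0.2756, 0.0078]
ee_rot: [0.052, 0.705, 0.051, -0.705]
contact_force: [-0.4, 0.5, 0.3]
width: 0.0513
clock: 22.7
position: [0.4672, 0.2769, 0.1835]
ee_rot: [0.05, 0.709, 0.053, -0.702]
contact_force: [-0.2, 0.2, -0.1]
width: 0.0513
clock: 23.2
position: [0.3108, 0.2521, 0.1771]
ee_rot: [-0.053, -0.704, -0.052, 0.707]
contact_force: [0.4, -0.1, 0.1]
width: 0.0511
[0.31560388 0.25373282 0.1779239 ]
pick ((0.21620311220549127, 0.0942005522364795), 1.024636196454366)
blank ((-0.00033472733588268966, 0.0010959959684520015), 0.9928149981300036)
alc ((0.002916922003688427, -0.02032907560025876), 0.9997666577994824)
violet ((0.00422512987679724, 0.019214597024241442), 0.9984773408483576)
petri ((0.031437282731783256, 0.0022312720925192764), 0.9993698305139939)
```

View pics/f.png

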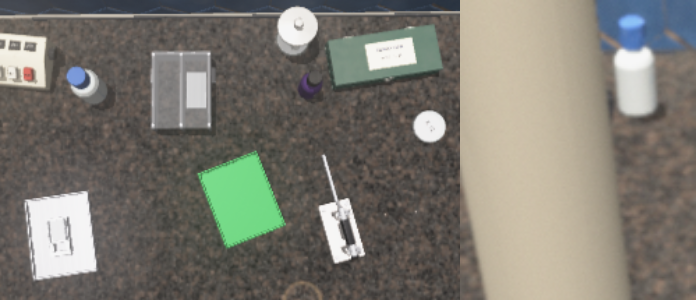

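The carrier lies in the middle of the tray (60,235), the pick is in its stand, and the blank, bottles and dish have not moved.

```bash
python3 -m creep '{"delta_pos":[[0,0,0],[0,0,0],[0,0,0]],"dr":[[0,0,0],[0,0,0],[0,0,0]]}'; python3 -c "
from rig import manip;print(manip.sign_off())"
```

```text
clock: 23.6
position: [0.3168, 0.2539, 0.1776]
ee_rot: [-0.051, -0.705, -0.051, 0.705]
contact_force: [-0.4, -0.4, 0.7]
width: 0.0511
the job is handed in; nothing more can be done
None
```

I hooked the carrier out of the left bay, pressed the pick back into its clips, and laid the carrier in the grey tray, glass up. I handed the job in at 23.6 s of the 67 s allowed; no verdict was reported.

**Pick:** when I pressed it home, it stopped at the same height as at the start, with about 20 N against it. In the last top view it was within about 0.2 pixel (roughly 0.6 mm) of where it began.

**Carrier:** in the last top view it lies near the middle of the tray. I did not measure its tilt. The last scene view could not confirm that it lies flat, because the arm was in the way.

**Other objects:** the plain plate, both bottles and the dish showed no measurable movement.

**One disagreement:** when I brought the pick back over the stand, the wrist images showed it about 2 mm to one side, while the reported tool position was within about 1 mm. I went by the images and corrected it before pressing down.

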